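# Turn the sample carousel and weigh the small bottle

## Task

Turn the sample carousel (it has a knob in the middle) until the pocket with the small white-capped bottle (the only bottle in it) stands squarely in the opening of the wire guard above it. Then lift that bottle out through the opening and stand it upright on the balance, with its whole base on the round pan; let go only once it stands there, do not drop it. Leave the two squat jars and the rubber stopper in their pockets.

Things in the scene. Friction and masses are not known exactly. Their poses are not given: they have to be found in the camera images.
- carousel: The fixed sample carousel: grey base plate 236 x 236 x 16 mm on the bench with four corner posts that carry a flat guard of steel wires (bars about 20 mm apart, 113 to 122 mm above the bench); the sides are open. Origin: on the bench under the turntable's axis; x points to the back, z up. The bottle can come out only through the opening, which lies towards -x of the axis (see point opening).
- opening (a point): Point in the middle of the opening, at the height of the bottle's centre: 83 mm from the axis along the carousel's -x, 65.5 mm above the bench; the bottle is to be brought here. The opening is a notch in the wire guard, 110 mm wide across y, that runs from the front edge back to 30 mm behind the axis, so the knob stands in it too.
- turntable (a joint): Angle of the grey turntable under the guard (222 mm across, top 28 mm above the bench), positive anticlockwise from above, no stops within reach; slight friction (0.05 N m), stays where it is left. Five pockets, white rings 47 mm outside, 41 mm inside, 26 mm high, stand on it 72 degrees apart, 83 mm from the axis. At the start the pocket nearest the opening is empty.
- knob (a point): Centre of the black round fluted knob fixed to the turntable on its axis: 36 mm diameter, 30 mm high (from 118 to 148 mm above the bench), this point 135 mm above the bench. It stands free in the notch; gripped from above at any yaw, it turns the turntable one to one.
- sample_bottle_center (a point): Centre (half-way up) of the wanted small round plastic bottle with white screw cap: 75 mm high, 36 mm diameter up to a shoulder at about 50 mm, cap 27 mm diameter over the top 15 mm; 40 to 85 g. It stands upright and loose in a pocket, its foot 28 mm and its top 103 mm above the bench, just under the guard. z is its long axis. It is the tallest thing on the turntable.
- pan (a point): Centre of the top face of the balance's round steel weighing pan, 120 mm diameter, 55 mm above the bench. The balance is a fixed flat white box 200 x 160 x 44 mm with a dark display and two keys in front of the pan.
- jar_1: Squat clear jar with a white lid, 36 mm diameter, 42 mm high, standing loose in a pocket. Origin: centre of its underside.
- jar_2: A second jar like jar_1. Origin: centre of its underside.
- rubber_stopper: Black tapered rubber stopper, 31 mm diameter, 26 mm high, standing loose in a pocket. Origin: centre of its underside.
Mind the look-alikes: they are no part of the job. What is shaped like the part that bears sample_bottle_center but brown or red is not meant.

How it is judged:
On the way:
1. the carousel is turned so that the bottle, still standing in its pocket, is in the opening (within 18 mm of the notch's centre line), and the turntable rests (y of sample_bottle_center in the frame of carousel between -0.018 and 0.018 m and x of sample_bottle_center in the frame of carousel between -0.1 and -0.05 m and z of sample_bottle_center in the frame of carousel below 0.072 m and velocity of joint turntable between -0.1 and 0.1 rad/s), for 0.2 s.
At the end, for the whole second after the job is handed in: The bottle stands still and upright (within 0.1 rad) on the balance pan, its axis within 42 mm of the pan's centre so that its whole base is on the pan; the two jars and the stopper are still in the carousel (within 110 mm of the axis, on the turntable, tilted under 0.5 rad) (horizontal distance between sample_bottle_center and pan below 0.042 m and z of sample_bottle_center in the frame of pan between 0.032 and 0.043 m and angle between sample_bottle_center's own z axis and vertical below 0.1 rad and linear speed of sample_bottle below 0.02 m/s and horizontal distance between each of jar_1, jar_2, rubber_stopper and knob below 0.11 m and angle between each of jar_1, jar_2, rubber_stopper's own z axis and vertical below 0.5 rad and height (world z) of each of jar_1, jar_2, rubber_stopper below 0.05 m); the robot touches nothing.
It fails at once if a jar or the stopper is tipped over or taken out of the carousel (not (horizontal distance between each of jar_1, jar_2, rubber_stopper and knob below 0.11 m and angle between each of jar_1, jar_2, rubber_stopper's own z axis and vertical below 0.5 rad and height (world z) of each of jar_1, jar_2, rubber_stopper below 0.05 m)).
It fails at once if the bottle is dropped (falls faster than 0.5 m/s without being held) (linear speed of sample_bottle above 0.5 m/s and contact force between the fingers and sample_bottle below 0.1 N).
It fails at once if the bottle is tipped over (angle between sample_bottle_center's own z axis and vertical above 1 rad).
It also fails if it takes over 61 s, if anything falls off the work surface, if the arm or the gripper's body presses on something with over 40 N, if the wrist force passes 120 N, or if a joint passes its speed limit or range.

## Robot

A 6-joint arm with a two-finger parallel gripper is mounted at the origin on a cart in front of the work surface, level with it; the furniture and walls round the work are solid. World frame = base frame: x ahead of the robot, y to its left, z up, the work surface at z = 0. Lengths are in m, angles in rad, forces in N, time in s.
With the tool pointing down it reaches from about 0.25 to 0.775 m from the base axis. Payload 4 kg.
Tool frame: the origin (TCP) lies at the very end of the fingers, on their centre line; the grasp point (between the pads) lies 19 mm behind it; z points along the fingers, y is the direction in which the jaws open and shut (so a half turn about z gives the same grasp; the last joint's range is limited). The gripper opens to 94 mm and grips with 3 to 60 N. Pads are 16 mm wide; open, the fingers measure 119 mm over their backs; the gripper's body (75 mm by 177 mm) begins 78 mm behind the grasp point.
Start: joints at [-1.445, 0.087, 1.371, -0, 1.684, -0.103], TCP at [0.125, -0.536, 0.206] pointing down, gripper open.
Joint ranges: [-3.1, 3.1], [-0.76, 2.03], [0.27, 2.55], [-1.08, 4.22], [0.17, 2.65], [-2.57, 2.57]. Speed limits (rad/s): [2.79, 2.79, 3.14, 3.14, 3.14, 3.14].

## Interface

Orientations are given as a rotation vector (axis times angle).
In Python, from cell import manip, vision gives the robot as it stands.
- The arm moves only by the shell command python3 -m creep 'ROWS' [FORCE]. ROWS is JSON, a list of rows, each an object of numbers: "fingers": the opening, from -1 (shut) to 1 (fully open); "tx", "ty", "tz": the shift along the world's x, y, z in mm; "spin": the turn about the world's z in rad. In form: [{"fingers": .., "tx": .., "ty": .., "tz": .., "spin": ..}, ...]. A call has 1 to 20 rows; each row shifts and turns the commanded pose from where the row before left it; what a row does not reach is not made up. A row lasts 1/10 s, in which the tool goes at most 50 mm and 8.59 degrees, less where a joint would pass 70% of its speed; a pose out of reach is approached as far as the arm can. A call is refused whole if a number of a shift passes 50 or a number of a turn 0.15, either way. A call with a gripper value outside its range is refused whole. The fingers move at their own pace and stop on an object; FORCE is the grip in N (left out, the last holds). Time passes only in rows, so rows that do not move let the fingers close. It gives the time, the measured TCP pose, the force and the opening at its end, in the units of the state.
- manip.get_state(): the state, without advancing time (a new reading comes with each control period).
- vision.snapshot(name): name is "side" or "top"; returns the picture (384x512x3 uint8, red, green, blue); there is no depth.
- vision.camera_model(name): a dict with "fx", "fy", "cx", "cy" (pixels), "T" (4x4, takes a point from camera to world coordinates). Camera axes: x right, y up, looking along -z (the intrinsics and any distortion apply to the point x, -y, -z); pixel columns grow to the right and rows downward; lengths in m; the calibration is good to about 2 mm. A picture is of the moment at which its call begins. camera_model takes no time and is no camera call.
- manip.hand_in(): hands the job in, once; it reports no verdict.
The state is a dict: "time_s": time; "joint_pos": joint angles; "qvel": joint speeds; "joint_torque": joint torques, N m; "ee_pos": TCP position; "orientation": TCP orientation; "wrist_force": force on the tool from outside, world axes, zero at the start; "wrist_torque": the same for the moment, N m; "finger_gap": finger opening in m.
Only numpy, scipy, OpenCV 4.12 (cv2) and the standard library are available. Lean on these libraries where they do the work, as an engineer would, in place of code of your own. Each camera call takes 0.05 s, during which the arm holds its last target. There are 200 camera calls.

## Working session

There is one attempt and no reset: what is moved stays moved. The work goes in short steps, Python scripts to look and compute and a shell command to move; the robot and the scene stay as the last step left them, time stands still between calls to the robot, and variables do not carry over. Pictures are saved under pics/ and viewed, about 8 in all and at most 12, crops included, and the job is handed in when it is done.

```bash
mkdir -p pics; cat > h.py <<'E'
import numpy as np, cv2
from cell import manip, vision
def ray(m,u,v,z):
    d=np.array([(u-m['cx'])/m['fx'],-(v-m['cy'])/m['fy'],-1.]); T=np.array(m['T']); d=T[:3,:3]@d; o=T[:3,3]
    return o+d*(z-o[2])/d[2]
def proj(m,p):
    T=np.array(m['T']); q=T[:3,:3].T@(np.array(p)-T[:3,3]); return m['cx']-m['fx']*q[0]/q[2], m['cy']+m['fy']*q[1]/q[2]
def shot(n,f):
    a=vision.snapshot(n); cv2.imwrite('pics/'+f,a[...,::-1]); return a
E
python3 - <<'E'
from h import *
a=shot('top','t0.png');b=shot('side','s0.png')
cv2.imwrite('pics/both0.png',cv2.resize(np.vstack([a,b])[...,::-1],None,fx=.78,fy=.78))
for n in('top','side'):
    m=vision.camera_model(n);print({k:(np.round(v,4).tolist()) if not isinstance(v,str) else v for k,v in m.items()})
print(manip.get_state())
E
```

```text
{'fx': 365.3968, 'fy': 365.3968, 'cx': 246.5935, 'cy': 199.3138, 'T': [[0.0164, 0.9898, -0.1418, 0.3825], [-0.9999, 0.0167, 0.0007, 0.0046], [0.003, 0.1417, 0.9899, 0.9769], [0.0, 0.0, 0.0, 1.0]]}
{'fx': 361.7706, 'fy': 361.7706, 'cx': 256.2503, 'cy': 194.2218, 'T': [[-0.8533, 0.1888, -0.4861, -0.0261], [-0.5215, -0.3204, 0.7908, 0.8708], [-0.0064, 0.9283, 0.3718, 0.5374], [0.0, 0.0, 0.0, 1.0]]}
{'time_s': 0.1, 'joint_pos': array([-1.44508761e+00,  8.78764207e-02,  1.37204989e+00,  1.70339321e-05,
        1.68359235e+00, -1.03089817e-01]), 'qvel': array([ 0.00011523, -0.0023799 , -0.00411076, -0.00036237,  0.00060352,
        0.0023221 ]), 'joint_torque': array([ 2.06506389e-03, -3.41252697e+01, -3.03302121e+01,  7.18994765e-02,
        3.03970731e-02, -1.05870599e-04]), 'ee_pos': array([ 0.12469125, -0.53519316,  0.20445078]), 'orientation': array([-3.11914392e+00, -3.58395592e-01,  7.62180412e-06]), 'wrist_force': array([0.03388041, 0.36704534, 0.34583328]), 'wrist_torque': array([ 0.00624582, -0.00922417, -0.0250267 ]), 'finger_gap': 0.09399346513278571}
```

View pics/t0.png

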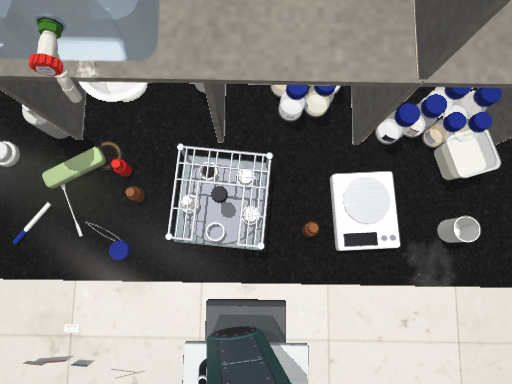

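View pics/s0.png

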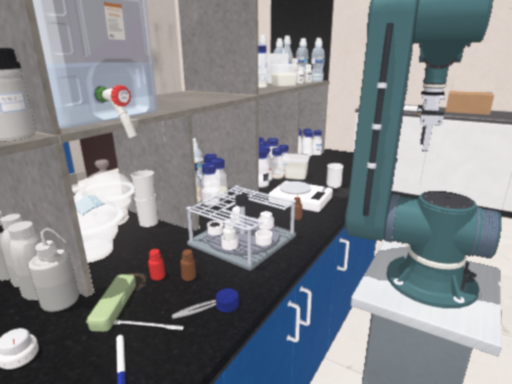

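The top view shows the carousel around (220,197), with the knob at (219,194) and the empty pocket at (215,232). The stopper is at (207,172), and there are three white-topped items at (246,177), (251,214) and (190,203). The balance pan is at (366,200). The brown bottles at (135,194) and (311,229) and the red one at (120,168) are look-alikes outside the carousel. I'll enlarge both views to pick out the bottle.

```bash
python3 - <<'E'
from h import *
a=cv2.imread('pics/t0.png')[140:255,160:280];b=cv2.imread('pics/s0.png')[180:270,180:305]
cv2.imwrite('pics/c0.png',np.hstack([cv2.resize(a,(400,383),interpolation=3),cv2.resize(b,(400,383),interpolation=3)]))
m=vision.camera_model('top'); s=vision.camera_model('side')
A=cv2.imread('pics/t0.png')
# corner posts (tops at z=.122)
P=[ray(m,u,v,.122) for u,v in((181,147),(269.5,155),(262.5,245),(169,236.5))]
print(np.round(P,4)); c=np.mean(P,0); print('axis',c, 'sides',[np.linalg.norm(P[i]-P[i-1]) for i in range(4)])
d=(P[0]-P[3]+P[1]-P[2]);print('yaw',np.arctan2(d[1],d[0]))
print('knob',ray(m,219.5,193.5,.148))
for n,(u,v) in dict(TR=(246,177),R=(251,214),L=(190,203)).items():
  for z in(.07,.103):
    p=ray(m,u,v,z);print(n,z,p.round(4),'r',np.hypot(*(p-c)[:2]).round(4),'side px',np.round(proj(s,p),0))
h=cv2.cvtColor(A,cv2.COLOR_BGR2HSV)
# pan : circle
g=cv2.GaussianBlur(cv2.cvtColor(A,cv2.COLOR_BGR2GRAY)[165:235,325:405],(3,3),0)
print(cv2.HoughCircles(g,3,1,50,param1=80,param2=12,minRadius=18,maxRadius=30),'pan',ray(m,366,200,.055), ray(m,343,200,.055),ray(m,389,200,.055))
E
```

```text
[[ 0.6297  0.1643  0.122 ]
 [ 0.6135 -0.0493  0.122 ]
 [ 0.3984 -0.0347  0.122 ]
 [ 0.4144  0.1832  0.122 ]]
axis [0.51401645 0.06585973 0.122     ] sides [np.float64(0.21607369292116563), np.float64(0.21419015240544886), np.float64(0.21563740307363283), np.float64(0.21845711056275266)]
yaw -0.07781523150802637
knob [0.51364212 0.06645234 0.148     ]
TR 0.07 [0.5694 0.0064 0.07  ] r 0.0812 side px [239. 208.]
TR 0.103 [0.5626 0.0063 0.103 ] r 0.0768 side px [241. 199.]
R 0.07 [ 0.4756 -0.0076  0.07  ] r 0.0829 side px [267. 213.]
R 0.103 [ 0.4722 -0.0072  0.103 ] r 0.0842 side px [268. 203.]
L 0.07 [0.5007 0.1454 0.07  ] r 0.0807 side px [232. 231.]
L 0.103 [0.4964 0.1403 0.103 ] r 0.0765 side px [234. 220.]
[[[41.5 34.5 23.6]]] pan [ 0.51789349 -0.30057208  0.055     ] [ 0.51690394 -0.2418709   0.055     ] [ 0.51888342 -0.35929593  0.055     ]
```

View pics/c0.png

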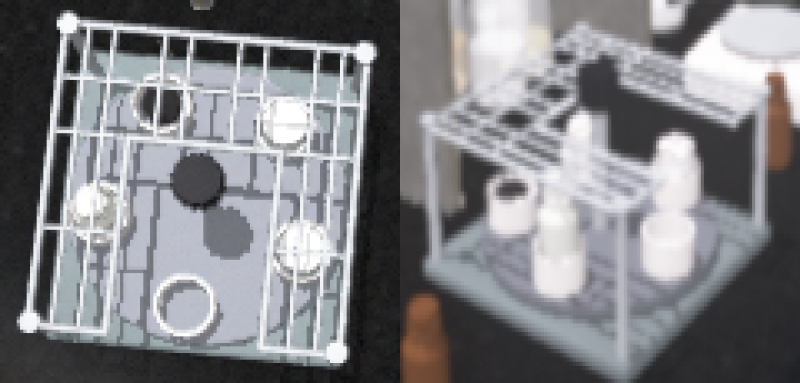

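The side view is too coarse to separate the three white items, so I'll enlarge it once more with height markers drawn on.

```bash
python3 - <<'E'
from h import *
m=vision.camera_model('top'); s=vision.camera_model('side')
c=np.array([.514,.066]); e=ray(m,215.5,232,.054); print('empty',e,np.hypot(*(e[:2]-c)))
a0=np.arctan2(*(e[:2]-c)[::-1]); print('a0 (rel carousel)',np.degrees(a0+.078))
outs=[]
for n,(u0,u1,v0,v1) in dict(side=(205,285,190,265),top=(165,275,145,250)).items():
  A=cv2.imread(f'pics/{n[0]}0.png')[v0:v1,u0:u1];k=400/(u1-u0)
  A=cv2.resize(A,None,fx=k,fy=k,interpolation=cv2.INTER_CUBIC)
  for i in range(1,5):
    t=a0+i*2*np.pi/5; p=c+.083*np.array([np.cos(t),np.sin(t)])
    for z,col in((.028,(0,255,0)),(.07,(0,0,255)),(.103,(255,0,0))):
      q=proj(vision.camera_model(n),[*p,z]); cv2.drawMarker(A,(int((q[0]-u0+.5)*k),int((q[1]-v0+.5)*k)),col,0,9,1)
    print(n,i,p.round(3),'103:',np.round(q,1))
  outs.append(cv2.resize(A,(400,381)) )
cv2.imwrite('pics/c1.png',np.hstack(outs))
E
```

```text
empty [0.43020082 0.08089416 0.054     ] 0.0851125054512534
a0 (rel carousel) 174.39077307687913
side 1 [ 0.475 -0.007] 103: [267.2 203.2]
side 2 [0.572 0.006] 103: [238.3 198.5]
side 3 [0.589 0.102] 103: [215.3 208.1]
side 4 [0.503 0.148] 103: [230.1 220.5]
top 1 [ 0.475 -0.007] 103: [251.  212.9]
top 2 [0.572 0.006] 103: [246.1 173.4]
top 3 [0.589 0.102] 103: [207.  165.9]
top 4 [0.503 0.148] 103: [186.8 200.4]
```

View pics/c1.png

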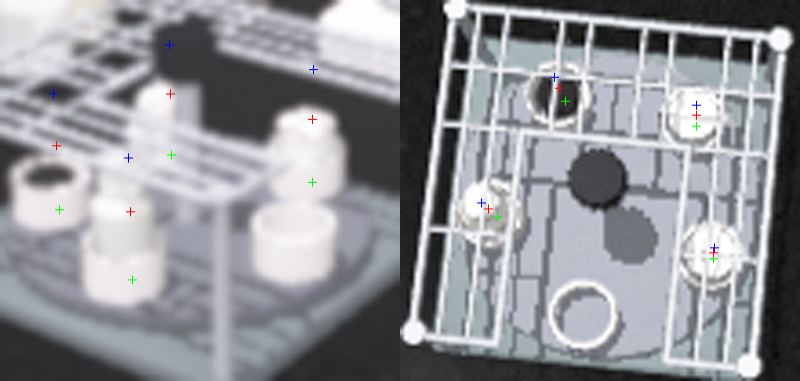

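Named in one line:
- **Left item, top px (188,201):** its top is at the 103 mm marker, with a small cap over a wider body. This is the bottle.
- **(246,177) and (251,214):** both stop at the 70 mm marker, so they are jars.
- **(207,172):** black and low, so it is the stopper.
- **Brown and red bottles:** outside the carousel, not meant.

The axis is at (0.514, 0.066) by both the posts and the knob, with the carousel yaw at −0.078. The bottle sits at about 102.4° in the carousel frame, so it needs about +1.354 rad.

I'll move over the knob now.

```bash
python3 -m creep '[{"fingers":0.3,"tx":21.6,"ty":33.4,"tz":0,"spin":0},{"fingers":0.3,"tx":21.6,"ty":33.4,"tz":0,"spin":0},{"fingers":0.3,"tx":21.6,"ty":33.4,"tz":0,"spin":0},{"fingers":0.3,"tx":21.6,"ty":33.4,"tz":0,"spin":0},{"fingers":0.3,"tx":21.6,"ty":33.4,"tz":0,"spin":0},{"fingers":0.3,"tx":21.6,"ty":33.4,"tz":0,"spin":0},{"fingers":0.3,"tx":21.6,"ty":33.4,"tz":0,"spin":0},{"fingers":0.3,"tx":21.6,"ty":33.4,"tz":0,"spin":0},{"fingers":0.3,"tx":21.6,"ty":33.4,"tz":0,"spin":0},{"fingers":0.3,"tx":21.6,"ty":33.4,"tz":0,"spin":0},{"fingers":0.3,"tx":21.6,"ty":33.4,"tz":0,"spin":0},{"fingers":0.3,"tx":21.6,"ty":33.4,"tz":0,"spin":0},{"fingers":0.3,"tx":21.6,"ty":33.4,"tz":0,"spin":0},{"fingers":0.3,"tx":21.6,"ty":33.4,"tz":0,"spin":0},{"fingers":0.3,"tx":21.6,"ty":33.4,"tz":0,"spin":0},{"fingers":0.3,"tx":21.6,"ty":33.4,"tz":0,"spin":0},{"fingers":0.3,"tx":21.6,"ty":33.4,"tz":0,"spin":0},{"fingers":0.3,"tx":21.6,"ty":33.4,"tz":0,"spin":0},{"fingers":0.3},{"fingers":0.3}]' 20
```

```text
invalid input at $[18]: expected keys fingers, tx, ty, tz, spin
```

```bash
python3 -m creep '[{"fingers":0.3,"tx":21.6,"ty":33.4,"tz":0,"spin":0},{"fingers":0.3,"tx":21.6,"ty":33.4,"tz":0,"spin":0},{"fingers":0.3,"tx":21.6,"ty":33.4,"tz":0,"spin":0},{"fingers":0.3,"tx":21.6,"ty":33.4,"tz":0,"spin":0},{"fingers":0.3,"tx":21.6,"ty":33.4,"tz":0,"spin":0},{"fingers":0.3,"tx":21.6,"ty":33.4,"tz":0,"spin":0},{"fingers":0.3,"tx":21.6,"ty":33.4,"tz":0,"spin":0},{"fingers":0.3,"tx":21.6,"ty":33.4,"tz":0,"spin":0},{"fingers":0.3,"tx":21.6,"ty":33.4,"tz":0,"spin":0},{"fingers":0.3,"tx":21.6,"ty":33.4,"tz":0,"spin":0},{"fingers":0.3,"tx":21.6,"ty":33.4,"tz":0,"spin":0},{"fingers":0.3,"tx":21.6,"ty":33.4,"tz":0,"spin":0},{"fingers":0.3,"tx":21.6,"ty":33.4,"tz":0,"spin":0},{"fingers":0.3,"tx":21.6,"ty":33.4,"tz":0,"spin":0},{"fingers":0.3,"tx":21.6,"ty":33.4,"tz":0,"spin":0},{"fingers":0.3,"tx":21.6,"ty":33.4,"tz":0,"spin":0},{"fingers":0.3,"tx":21.6,"ty":33.4,"tz":0,"spin":0},{"fingers":0.3,"tx":21.6,"ty":33.4,"tz":0,"spin":0},{"fingers":0.3,"tx":0,"ty":0,"tz":0,"spin":0},{"fingers":0.3,"tx":0,"ty":0,"tz":0,"spin":0}]' 20
```

```text
time_s: 2.1
ee_pos: [0.5132, 0.0658, 0.2046]
orientation: [3.12, 0.361, -0.004]
wrist_force: [-0.5, -0.2, -0.4]
finger_gap: 0.0612
```

```bash
python3 -m creep '[{"fingers":0.3,"tx":0.5,"ty":0,"tz":-20,"spin":0},{"fingers":0.3,"tx":0,"ty":0,"tz":-20,"spin":0},{"fingers":0.3,"tx":0,"ty":0,"tz":-20,"spin":0},{"fingers":0.3,"tx":0,"ty":0,"tz":-17,"spin":0},{"fingers":0.3,"tx":0,"ty":0,"tz":0,"spin":0},{"fingers":-1,"tx":0,"ty":0,"tz":0,"spin":0},{"fingers":-1,"tx":0,"ty":0,"tz":0,"spin":0},{"fingers":-1,"tx":0,"ty":0,"tz":0,"spin":0},{"fingers":-1,"tx":0,"ty":0,"tz":0,"spin":0},{"fingers":-1,"tx":0,"ty":0,"tz":0,"spin":0}]' 20
```

```text
time_s: 3.1
ee_pos: [0.514, 0.0687, 0.1299]
orientation: [-3.114, -0.36, -0.002]
wrist_force: [-1.1, 7.1, 1.7]
finger_gap: 0.0355
```

Knob gripped: gap 35.5 mm, which fits its 36 mm. Now turning +1.354 rad.

```bash
python3 -m creep '[{"fingers":-1,"tx":0,"ty":2,"tz":0,"spin":0.04},{"fingers":-1,"tx":0,"ty":0,"tz":0,"spin":0.08},{"fingers":-1,"tx":0,"ty":0,"tz":0,"spin":0.1},{"fingers":-1,"tx":0,"ty":0,"tz":0,"spin":0.1},{"fingers":-1,"tx":0,"ty":0,"tz":0,"spin":0.1},{"fingers":-1,"tx":0,"ty":0,"tz":0,"spin":0.1},{"fingers":-1,"tx":0,"ty":0,"tz":0,"spin":0.1},{"fingers":-1,"tx":0,"ty":0,"tz":0,"spin":0.1},{"fingers":-1,"tx":0,"ty":0,"tz":0,"spin":0.1},{"fingers":-1,"tx":0,"ty":0,"tz":0,"spin":0.1},{"fingers":-1,"tx":0,"ty":0,"tz":0,"spin":0.1},{"fingers":-1,"tx":0,"ty":0,"tz":0,"spin":0.1},{"fingers":-1,"tx":0,"ty":0,"tz":0,"spin":0.1},{"fingers":-1,"tx":0,"ty":0,"tz":0,"spin":0.09},{"fingers":-1,"tx":0,"ty":0,"tz":0,"spin":0.044},{"fingers":-1,"tx":0,"ty":0,"tz":0,"spin":0},{"fingers":-1,"tx":0,"ty":0,"tz":0,"spin":0},{"fingers":-1,"tx":0,"ty":0,"tz":0,"spin":0}]'
python3 - <<'E'
from h import *
from scipy.spatial.transform import Rotation as R
s=manip.get_state();x=R.from_rotvec(s['orientation']).as_matrix()[:,0];print('heading',np.arctan2(x[1],x[0]),s['joint_pos'][5])
a=shot('top','t1.png');b=shot('side','s1.png')
A=a[130:265,150:290,::-1];B=b[180:270,190:310,::-1]
m=vision.camera_model('side');p=proj(m,[.431,.0725,.103]);print(p)
cv2.imwrite('pics/c2.png',np.hstack([cv2.resize(A,(400,386),interpolation=2),cv2.resize(B,(400,386),interpolation=2)]))
E
```

```text
time_s: 4.9
ee_pos: [0.5148, 0.0681, 0.1299]
orientation: [2.208, 2.234, 0.004]
wrist_force: [-0.2, 3.0, 5.7]
finger_gap: 0.0353
heading 1.582536851856544 0.00981958161825036
(np.float64(266.5999260801936), np.float64(216.02418200219319))
```

View pics/c2.png

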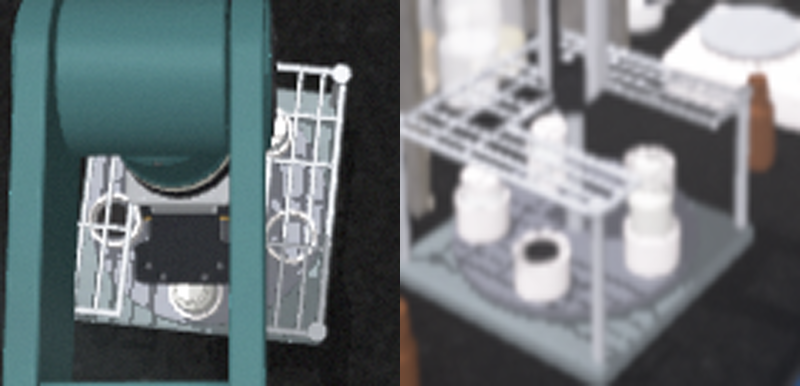

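The bottle is now in front in the opening. Its side-view cap at about (266,216) matches the predicted (266.6,216). Next I release the knob, rise, turn the jaws across the notch and measure the bottle closely.

```bash
python3 -m creep '[{"fingers":0.3,"tx":0,"ty":0,"tz":0,"spin":0},{"fingers":0.3,"tx":0,"ty":0,"tz":0,"spin":0},{"fingers":0.3,"tx":0,"ty":0,"tz":0,"spin":0},{"fingers":0.3,"tx":0,"ty":0,"tz":15,"spin":0},{"fingers":0.3,"tx":0,"ty":0,"tz":25,"spin":0},{"fingers":0.3,"tx":0,"ty":0,"tz":35,"spin":-0.12},{"fingers":0.3,"tx":0,"ty":0,"tz":15,"spin":-0.12},{"fingers":0.3,"tx":0,"ty":0,"tz":0,"spin":-0.12},{"fingers":0.3,"tx":0,"ty":0,"tz":0,"spin":-0.12},{"fingers":0.3,"tx":0,"ty":0,"tz":0,"spin":-0.12},{"fingers":0.3,"tx":0,"ty":0,"tz":0,"spin":-0.12},{"fingers":0.3,"tx":0,"ty":0,"tz":0,"spin":-0.12},{"fingers":0.3,"tx":0,"ty":0,"tz":0,"spin":-0.12},{"fingers":0.3,"tx":0,"ty":0,"tz":0,"spin":-0.12},{"fingers":0.3,"tx":0,"ty":0,"tz":0,"spin":-0.12},{"fingers":0.3,"tx":0,"ty":0,"tz":0,"spin":-0.12},{"fingers":0.3,"tx":0,"ty":0,"tz":0,"spin":-0.12},{"fingers":0.3,"tx":0,"ty":0,"tz":0,"spin":-0.12},{"fingers":0.3,"tx":0,"ty":0,"tz":0,"spin":-0.1},{"fingers":0.3,"tx":0,"ty":0,"tz":0,"spin":0}]'
python3 - <<'E'
from h import *
from scipy.spatial.transform import Rotation as R
s=manip.get_state();x=R.from_rotvec(s['orientation']).as_matrix()[:,0];print('heading',np.arctan2(x[1],x[0]),s['joint_pos'][5])
a=shot('top','t2.png');b=shot('side','s2.png')
q=[]
for n,im,z in(('top',a,.103),('side',b,.103)):
  m=vision.camera_model(n);u,v=[int(k) for k in proj(m,[.431,.0725,.103])];A=cv2.resize(im[v-25:v+25,u-25:u+25,::-1],(400,400),interpolation=2)
  cv2.circle(A,(204,204),4,(0,0,255),1);q.append(A);print(n,u-25,v-25)
cv2.imwrite('pics/c3.png',np.hstack(q))
m=vision.camera_model('top');print('t1 est',ray(m,218.2,231,.103))
E
```

```text
time_s: 7.0
ee_pos: [0.5142, 0.0673, 0.2195]
orientation: [3.139, -0.121, 0.002]
wrist_force: [0.3, -0.8, -0.3]
finger_gap: 0.0611
heading -0.0772657142125602 1.6691115169619355
top 192 205
side 241 191
t1 est [0.43015361 0.07047155 0.103     ]
```

View pics/c3.png

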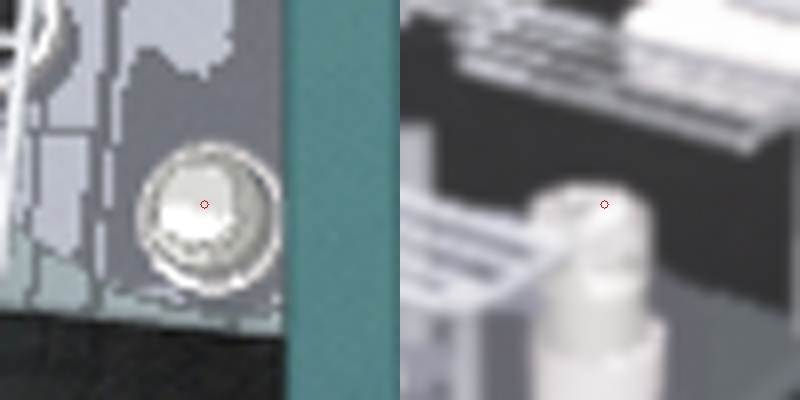

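The bottle cap is at about (200,207) in the left crop, within a pixel of the prediction, so the bottle is at about (0.430, 0.073) on the centre line. Moving over it and descending.

```bash
python3 -m creep '[{"fingers":0.3,"tx":-28,"ty":2,"tz":0,"spin":0},{"fingers":0.3,"tx":-28,"ty":2,"tz":0,"spin":0},{"fingers":0.3,"tx":-28,"ty":2,"tz":0,"spin":0},{"fingers":0.3,"tx":0,"ty":0,"tz":-15,"spin":0},{"fingers":0.3,"tx":0,"ty":0,"tz":-20,"spin":0},{"fingers":0.3,"tx":0,"ty":0,"tz":-20,"spin":0},{"fingers":0.3,"tx":0,"ty":0,"tz":-20,"spin":0},{"fingers":0.3,"tx":0,"ty":0,"tz":-20,"spin":0},{"fingers":0.3,"tx":0,"ty":0,"tz":0,"spin":0},{"fingers":0.3,"tx":0,"ty":0,"tz":0,"spin":0}]'
python3 - <<'E'
from h import *
b=shot('side','s3.png');a=shot('top','t3.png')
q=[cv2.resize(im[v-30:v+30,u-30:u+30,::-1],(400,400),interpolation=2) for im,u,v in((b,266,210),(a,217,230))]
cv2.imwrite('pics/c4.png',np.hstack(q))
E
```

```text
time_s: 8.1
ee_pos: [0.4302, 0.0734, 0.1233]
orientation: [3.139, -0.12, -0.001]
wrist_force: [-0.0, 0.4, 1.0]
finger_gap: 0.0611
```

View pics/c4.png

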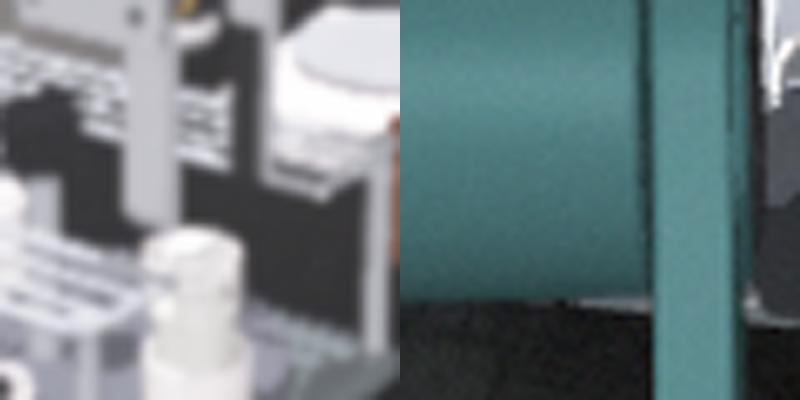

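The two fingers, at crop x≈150 and x≈250, straddle the cap at x≈193, so it is centred. Descending and gripping.

```bash
python3 -m creep '[{"fingers":0.3,"tx":0,"ty":0,"tz":-15,"spin":0},{"fingers":0.3,"tx":0,"ty":0,"tz":-16,"spin":0},{"fingers":0.3,"tx":0,"ty":0,"tz":-16,"spin":0},{"fingers":0.3,"tx":0,"ty":0,"tz":-15,"spin":0},{"fingers":0.3,"tx":0,"ty":0,"tz":0,"spin":0},{"fingers":-1,"tx":0,"ty":0,"tz":0,"spin":0},{"fingers":-1,"tx":0,"ty":0,"tz":0,"spin":0},{"fingers":-1,"tx":0,"ty":0,"tz":0,"spin":0},{"fingers":-1,"tx":0,"ty":0,"tz":0,"spin":0},{"fingers":-1,"tx":0,"ty":0,"tz":0,"spin":0}]' 15
```

```text
time_s: 9.2
ee_pos: [0.4308, 0.0737, 0.0624]
orientation: [-3.139, 0.121, -0.003]
wrist_force: [-0.4, 0.3, 2.4]
finger_gap: 0.0348
```

```bash
python3 -m creep '[{"fingers":-1,"tx":0,"ty":0,"tz":8,"spin":0},{"fingers":-1,"tx":0,"ty":0,"tz":15,"spin":0},{"fingers":-1,"tx":0,"ty":0,"tz":20,"spin":0},{"fingers":-1,"tx":0,"ty":0,"tz":20,"spin":0},{"fingers":-1,"tx":0,"ty":0,"tz":20,"spin":0},{"fingers":-1,"tx":0,"ty":0,"tz":20,"spin":0},{"fingers":-1,"tx":0,"ty":0,"tz":20,"spin":0},{"fingers":-1,"tx":0,"ty":0,"tz":10,"spin":0},{"fingers":-1,"tx":0,"ty":0,"tz":0,"spin":0}]'
python3 - <<'E'
from h import *
b=shot('side','s4.png')
cv2.imwrite('pics/c5.png',cv2.resize(b[140:270,190:350,::-1],(640,520),interpolation=2))
m=vision.camera_model('top');A=cv2.imread('pics/t2.png')
print('pan',ray(m,366.5,199.5,.055).round(4))
E
```

```text
time_s: 10.1
ee_pos: [0.4308, 0.0735, 0.1962]
orientation: [-3.139, 0.121, -0.005]
wrist_force: [0.2, -0.4, -1.4]
finger_gap: 0.0345
pan [ 0.5192 -0.3019  0.055 ]
```

View pics/c5.png

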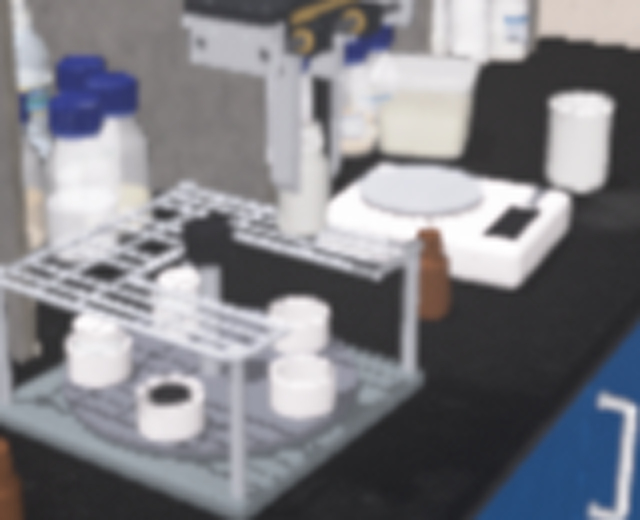

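The bottle is held upright at crop (305,195), clear of the guard. The jars and the stopper are still in their pockets. Carrying it to the pan at (0.519, −0.301).

```bash
python3 -m creep '[{"fingers":-1,"tx":2,"ty":-10,"tz":0,"spin":0},{"fingers":-1,"tx":4,"ty":-18,"tz":0,"spin":0},{"fingers":-1,"tx":6,"ty":-25,"tz":0,"spin":0},{"fingers":-1,"tx":6,"ty":-25,"tz":0,"spin":0},{"fingers":-1,"tx":6,"ty":-25,"tz":0,"spin":0},{"fingers":-1,"tx":6,"ty":-25,"tz":0,"spin":0},{"fingers":-1,"tx":6,"ty":-25,"tz":0,"spin":0},{"fingers":-1,"tx":6,"ty":-25,"tz":0,"spin":0},{"fingers":-1,"tx":6,"ty":-25,"tz":0,"spin":0},{"fingers":-1,"tx":6,"ty":-25,"tz":0,"spin":0},{"fingers":-1,"tx":6,"ty":-25,"tz":0,"spin":0},{"fingers":-1,"tx":6,"ty":-25,"tz":0,"spin":0},{"fingers":-1,"tx":6,"ty":-25,"tz":0,"spin":0},{"fingers":-1,"tx":6,"ty":-25,"tz":0,"spin":0},{"fingers":-1,"tx":5,"ty":-22,"tz":0,"spin":0},{"fingers":-1,"tx":4,"ty":-15,"tz":0,"spin":0},{"fingers":-1,"tx":1,"ty":-10,"tz":0,"spin":0},{"fingers":-1,"tx":0,"ty":0,"tz":0,"spin":0},{"fingers":-1,"tx":0,"ty":0,"tz":0,"spin":0}]'
python3 -m creep '[{"fingers":-1,"tx":0,"ty":0,"tz":-10,"spin":0},{"fingers":-1,"tx":0,"ty":0,"tz":-20,"spin":0},{"fingers":-1,"tx":0,"ty":0,"tz":-20,"spin":0},{"fingers":-1,"tx":0,"ty":0,"tz":-20,"spin":0},{"fingers":-1,"tx":0,"ty":0,"tz":-15,"spin":0},{"fingers":-1,"tx":0,"ty":0,"tz":-6,"spin":0},{"fingers":-1,"tx":0,"ty":0,"tz":-3,"spin":0},{"fingers":-1,"tx":0,"ty":0,"tz":0,"spin":0},{"fingers":-1,"tx":0,"ty":0,"tz":0,"spin":0}]'
python3 - <<'E'
from h import *
b=shot('side','s5.png')
cv2.imwrite('pics/c6.png',cv2.resize(b[130:230,250:370,::-1],(600,500),interpolation=2))
E
```

```text
time_s: 12.05
ee_pos: [0.5178, -0.301, 0.1942]
orientation: [-3.138, 0.121, 0.001]
wrist_force: [-0.2, -1.0, -0.8]
finger_gap: 0.0347
time_s: 12.95
ee_pos: [0.5187, -0.3019, 0.1017]
orientation: [3.138, -0.121, 0.003]
wrist_force: [-0.6, 0.1, -0.1]
finger_gap: 0.0345
```

View pics/c6.png

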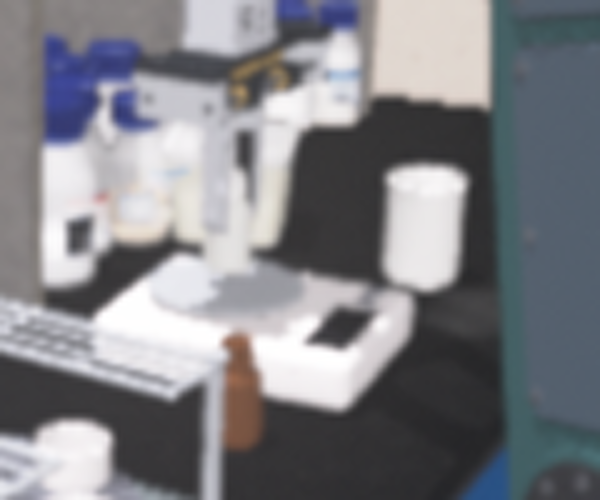

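The bottle hangs over the pan's middle at crop (230,265). It should touch at a TCP height of about 0.0894, so I'll lower it gently.

```bash
python3 -m creep '[{"fingers":-1,"tx":0,"ty":0,"tz":-4,"spin":0},{"fingers":-1,"tx":0,"ty":0,"tz":-3,"spin":0},{"fingers":-1,"tx":0,"ty":0,"tz":-2,"spin":0},{"fingers":-1,"tx":0,"ty":0,"tz":-1,"spin":0},{"fingers":-1,"tx":0,"ty":0,"tz":0,"spin":0},{"fingers":-1,"tx":0,"ty":0,"tz":0,"spin":0}]'; python3 -m creep '[{"fingers":-1,"tx":0,"ty":0,"tz":-1,"spin":0},{"fingers":-1,"tx":0,"ty":0,"tz":0,"spin":0},{"fingers":-1,"tx":0,"ty":0,"tz":0,"spin":0}]'; python3 -m creep '[{"fingers":-1,"tx":0,"ty":0,"tz":-1,"spin":0},{"fingers":-1,"tx":0,"ty":0,"tz":0,"spin":0},{"fingers":-1,"tx":0,"ty":0,"tz":0,"spin":0}]'
```

```text
time_s: 13.6
ee_pos: [0.5181, -0.3015, 0.0905]
orientation: [3.139, -0.121, -0.0]
wrist_force: [0.3, 0.6, -0.7]
finger_gap: 0.0348
time_s: 13.9
ee_pos: [0.5181, -0.3016, 0.0897]
orientation: [3.139, -0.121, 0.0]
wrist_force: [0.9, -1.2, -0.0]
finger_gap: 0.0345
time_s: 14.2
ee_pos: [0.5185, -0.3016, 0.0895]
orientation: [3.138, -0.121, 0.002]
wrist_force: [0.5, 1.1, 4.5]
finger_gap: 0.0348
```

The upward force rose to 4.5 N at 0.0895, so the bottle stands on the pan. Releasing and rising.

```bash
python3 -m creep '[{"fingers":0.3,"tx":0,"ty":0,"tz":0,"spin":0},{"fingers":0.3,"tx":0,"ty":0,"tz":0,"spin":0},{"fingers":0.3,"tx":0,"ty":0,"tz":0,"spin":0},{"fingers":0.3,"tx":0,"ty":0,"tz":0,"spin":0},{"fingers":0.3,"tx":0,"ty":0,"tz":10,"spin":0},{"fingers":0.3,"tx":0,"ty":0,"tz":20,"spin":0},{"fingers":0.3,"tx":0,"ty":0,"tz":30,"spin":0},{"fingers":0.3,"tx":0,"ty":0,"tz":30,"spin":0},{"fingers":0.3,"tx":0,"ty":0,"tz":30,"spin":0},{"fingers":0.3,"tx":-40,"ty":0,"tz":0,"spin":0},{"fingers":0.3,"tx":-40,"ty":0,"tz":0,"spin":0},{"fingers":0.3,"tx":-40,"ty":0,"tz":0,"spin":0},{"fingers":0.3,"tx":-40,"ty":0,"tz":0,"spin":0},{"fingers":0.3,"tx":0,"ty":0,"tz":0,"spin":0},{"fingers":0.3,"tx":0,"ty":0,"tz":0,"spin":0}]'
python3 - <<'E'
from h import *
b=shot('side','s6.png');a=shot('top','t6.png')
for n in('top','side'): print(n,[np.round(proj(vision.camera_model(n),[.519,-.302,z]),1) for z in(.055,.13)])
cv2.imwrite('pics/c7.png',np.hstack([cv2.resize(b[150:270,190:350,::-1],(400,300),interpolation=2),cv2.resize(a[140:260,250:410,::-1],(400,300),interpolation=2)]))
E
```

```text
time_s: 15.7
ee_pos: [0.358, -0.3018, 0.2096]
orientation: [3.138, -0.123, 0.003]
wrist_force: [0.4, -0.7, 0.1]
finger_gap: 0.0613
top [array([366.5, 199.6]), array([377. , 195.1])]
side [array([295.7, 186.1]), array([296.4, 167.2])]
```

View pics/c7.png

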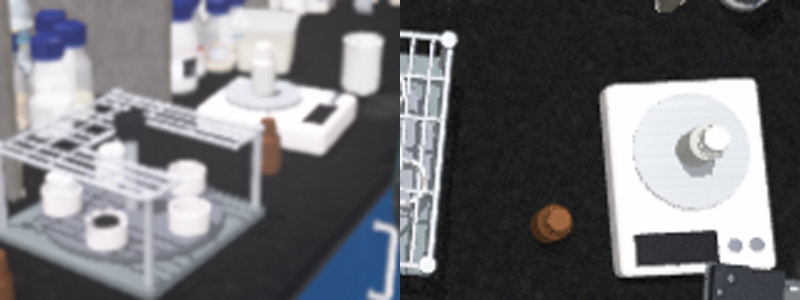

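The bottle stands upright on the pan, with its cap at about (375,195) in the top view against the predicted (377,195). The arm is clear, so I'm handing in.

```bash
python3 -c "
from cell import manip
print(manip.hand_in())"
```

```text
the job is handed in; nothing more can be done
None
```

The bottle is standing upright on the balance pan, and the job was handed in at about 16 s of the 61 s allowed; no verdict was reported.

- **Turning:** I gripped the knob and turned the carousel about +1.35 rad. Both cameras put the bottle within about 2 mm of where the middle of the opening should be. I released the knob, and the bottle was still standing in its pocket when I came back for it.
- **Lifting and placing:** I lifted the bottle out by its body and lowered it to the pan until the wrist force rose to 4.5 N. Only then did I open the fingers.
- **Last checks:** The cap was within 2 pixels of where a bottle at the pan's centre should show (about 5 mm). The jars and stopper were in their pockets, and the arm was clear of everything.
- **Disagreements:** The knob pushed the tool about 3 mm sideways (7 N) when gripped, so my estimate of the axis was off by 2–3 mm in y. One move was refused for missing keys and sent again. No check failed.

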